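# Fit the bayonet pressure cap to a coolant tank

### The job

Pick up the black pressure cap with the grip bar and fit it to the neck of the aluminium coolant tank: find the slots by feel, push the cap in against its spring, turn it a quarter turn clockwise (seen from above) to its stop and let it rise until it is locked, then let go. Do not force it, neither when it lands nor when it turns, and leave the other things on the bench where they are.

Things in the scene. Friction and masses are not known exactly. Their poses are not given: they have to be found in the camera images.
- cap: Pressure cap, about 120 g, upright on its stem. Origin: centre of the stem's foot, z up. Stem radius 11 mm for 4 mm, then 12.5 mm up to z = 19.5 mm. Two lugs along +x and -x, out to 19 mm from the axis, 9 mm wide, z = 4 to 9 mm. Black flange of radius 29 mm from z = 19.5 to 25.5 mm (the soft seal under it gives no resistance). Half a turn about z makes no difference.
- cap_bar (a point): Centre of the grip bar on top of the cap, 38.5 mm above the cap's origin. The black bar is 50 mm long along the cap's x (in line with the lugs), 14 mm wide along y and 26 mm high, z = 25.5 to 51.5 mm above the cap's origin.
- tank: Aluminium coolant tank, fixed on the bench, 140 x 240 x 90 mm (x, y, z), origin at the centre of its underside. On its top at y = +50 mm the steel neck (outer radius 27 mm, rim 118 mm above the bench); at y = -70 mm a brass plug 24 mm high; at the -y end a hose stub.
- neck (a point): Centre of the neck's mouth at rim height, axes as the tank. Bore radius 15 mm. The ring in the neck has two opposite slots, 13.5 mm wide; their line is turned by up to 0.7 rad either way from this x axis, differing from tank to tank: not measured, but seen from above and found by feel (0.12 rad of play either way). Lugs beside the slots land on the ring, cap origin 4 mm below the rim.
- neck_in (a point): Where the cap's origin is when its lugs just clear the ring from below, 17 mm under the rim: turn it from here to 19.5 mm, where the flange meets the rim rigidly. Over the slots it sinks freely to 8 mm below the rim, then meets a sprung plunger: 3 N, rising 0.7 N per mm. Let go in the slots it stands at 8 mm and can be regripped. Over 80 N of contact with the cap (all points summed; 0.5 N m on the stops) damages it.
- neck_locked (a point): Where the cap's origin rests when locked, 14 mm below the rim. From the slots only clockwise (from above) is open; after 1.57 rad the lugs lie under recesses 3 mm deep, and solid stops follow about 0.14 rad later. Let up there, the spring lifts the cap into the recesses and it can no longer turn. Let go half turned, it stays at 17 mm, not locked.
- screw_cap: Another black cap, without bar or lugs: round, radius 26 mm, 32 mm high with a smaller step on top. Not wanted; leave it. Origin under its centre.
- tape: Roll of blue tape lying flat, radius 48 mm, 24 mm high. Leave it.
- bottle: White plastic bottle, radius 30 mm, 150 mm high. Leave it.
- socket: Steel socket standing upright, radius 14 mm, 34 mm high. Leave it.
- screwdriver: Screwdriver lying along its x axis. Leave it.
- wrench: Wrench lying along its x axis. Leave it.
- bearing: Steel bearing ring lying flat, radius 26 mm, 16 mm high. Leave it.
Things that resemble listed ones, but are neither listed nor needed, are in the scene too. Leave any purple or turquoise look-alike of the cap alone.

How it is judged:
On the way:
1. the cap has been pushed in until its lugs are below the ring (z of cap in the frame of neck below -0.0162 m and horizontal distance between cap and neck below 0.004 m and angle between cap's own z axis and vertical below 0.1 rad), for 0.1 s.
At the end, for the whole second after the job is handed in: The cap is locked in the neck: its origin 12.5 to 15.7 mm below the rim (lugs risen into the recesses), within 4 mm of the neck's axis, upright within 0.1 rad, at rest and released (z of cap in the frame of neck between -0.0157 and -0.0125 m and horizontal distance between cap and neck below 0.004 m and angle between cap's own z axis and vertical below 0.1 rad and linear speed of cap below 0.01 m/s and contact force between cap and the fingers below 0.1 N); the robot touches nothing.
It fails at once if the cap is pressed or twisted against the tank with more than 80 N, all contact points summed (contact force between cap and tank above 80 N).
It fails at once if another thing on the bench is moved by more than 30 mm (distance of any of screw_cap, tape, bottle, socket, screwdriver, wrench, bearing from where it was at the start of the episode above 0.03 m).
It also fails if it takes over 72 s, if anything falls off the work surface, if the arm or the gripper's body presses on something with over 40 N, if the wrist force passes 120 N, or if a joint passes its speed limit or range.

### The arm

A 6-joint arm with a two-finger parallel gripper is mounted at the origin on the work surface. World frame = base frame: x ahead of the robot, y to its left, z up, the work surface at z = 0. Lengths are in m, angles in rad, forces in N, time in s.
With the tool pointing down it reaches from about 0.425 to 0.95 m from the base axis. Payload 3.5 kg.
Tool frame: the origin (TCP) lies at the very end of the fingers, on their centre line; the grasp point (between the pads) lies 19 mm behind it; z points along the fingers, y is the direction in which the jaws open and shut (so a half turn about z gives the same grasp; the last joint's range is limited). The gripper opens to 85 mm and grips with 20 to 120 N. Pads are 22 mm wide; open, the fingers measure 114 mm over their backs; the gripper's body (76 mm by 85 mm) begins 54 mm behind the grasp point. The pads swing forward as they close: fully open they stand 13 mm farther back than shut.
Start: joints at [-1.289, 0.286, 1.577, -0, 1.279, -0.15], TCP at [0.283, -0.613, 0.231] pointing down, gripper open.
Joint ranges: [-2.77, 2.77], [-0.9, 2.22], [0.21, 2.48], [-1.53, 4.67], [0.24, 2.81], [-2.84, 2.84]. Speed limits (rad/s): [2.79, 2.79, 3.14, 3.14, 3.14, 3.14].

### API

Orientations are given as a unit quaternion [x, y, z, w].
In Python, from plant import ctrl, eyes, ticket gives the robot as it stands.
- The arm moves only by the tool send_rows, never from a script. Its arguments are lists of equal length, an entry for each row: "translation": the shift along the tool's x, y, z in units of 30 mm (1.0 is 30 mm), a list of three; "rotation": the turn, a rotation vector about the tool's x, y, z in units of 5 degrees (1.0 is 5 degrees), a list of three; "grip": the finger opening in mm, from 0 to 85.4. A call has 1 to 5 rows; each row shifts and turns the commanded pose from where the row before left it, along the tool's axes as they then stand; what a row does not reach is not made up. A row lasts 1/8 s, in which the tool goes at most 62.5 mm and 10.7 degrees, less where a joint would pass 70% of its speed; a pose out of reach is approached as far as the arm can. A call is refused whole if a number of a shift passes 1 or a number of a turn 1, either way. A call with a gripper value outside its range is refused whole. The fingers move at their own pace and stop on an object; "squeeze" is the grip in N (left out, the last holds). Time passes only in rows, so rows that do not move let the fingers close. It gives the time, the measured TCP pose, the force and the opening at its end, in the units of the state.
- ctrl.get_state(): the state, without advancing time (a new reading comes with each control period).
- eyes.read_camera(name): name is "scene" or "top" or "wrist"; returns a dict with "image" (480x640x3 uint8, blue, green, red), "mtx" (3x3 intrinsics, pixels), "xyz" and "orientation" of the camera in the world; the wrist camera has in their place "hand_eye" (4x4, takes a point from camera to tool coordinates, whose origin is the TCP and whose axes are the flange's). Camera axes: x right, y down, z forward; pixel columns grow to the right and rows downward; lengths in m; the calibration is good to about 2 mm. A picture is of the moment at which its call begins: read the wrist's pose just before it. There is no depth.
- ticket.sign_off(): hands the job in, once; it reports no verdict.
The state is a dict: "time": time; "qpos": joint angles; "dq": joint speeds; "joint_efforts": joint torques, N m; "eef_pos": TCP position; "tcp_rot": TCP orientation; "contact_force": force on the tool from outside, world axes, zero at the start; "wrist_torque": the same for the moment, N m; "opening": opening from 0.0 (shut) to 1.0 (fully open).
Only numpy, scipy, OpenCV 4.12 (cv2) and the standard library are available. Lean on these libraries where they do the work, as an engineer would, in place of code of your own. Each camera call takes 0.05 s, during which the arm holds its last target. There are 200 camera calls.

## Working session

There is one attempt and no reset: what is moved stays moved. The work goes in short steps, Python scripts to look and compute and a tool call to move; the robot and the scene stay as the last step left them, time stands still between calls to the robot, and variables do not carry over. Pictures are saved under pics/ and viewed, about 8 in all and at most 12, crops included, and the job is handed in when it is done.

Besides the shell and the picture viewer there is one more tool, called after "Request:" in YAML: its name, and indented under it one key for each argument. send_rows: Moves the arm, as the interface text tells. Its arguments: {"type":"object","properties":{"translation":{"type":"array"},"rotation":{"type":"array"},"grip":{"type":"array"},"squeeze":{"type":"number"}},"required":["translation","rotation","grip"]}

```bash
mkdir -p pics; ls; cat > h.py <<'E'
import numpy as np, cv2
from scipy.spatial.transform import Rotation as R
from plant import ctrl, eyes, ticket
def shot(name,fn=None):
    s=ctrl.get_state(); d=eyes.read_camera(name)
    if fn: cv2.imwrite('pics/'+fn,d['image'])
    if name=='wrist':
        T=np.eye(4);T[:3,:3]=R.from_quat(s['tcp_rot']).as_matrix();T[:3,3]=s['eef_pos']
        W=T@np.array(d['hand_eye']); 
    else:
        W=np.eye(4);o=np.array(d['orientation'],float)
        W[:3,:3]=o if o.shape==(3,3) else R.from_quat(o).as_matrix();W[:3,3]=d['xyz']
    return d['image'],np.array(d['mtx']),W
def p2w(K,W,uv,z):
    r=W[:3,:3]@np.linalg.solve(K,[uv[0],uv[1],1.]); return W[:3,3]+r*(z-W[2,3])/r[2]
def w2p(K,W,p):
    c=W[:3,:3].T@(np.array(p)-W[:3,3]); q=K@c; return q[:2]/q[2]
E
python3 - <<'E'
from h import *
for n in('top','scene'):
    i,K,W=shot(n,n+'1.png'); np.savez(n+'.npz',K=K,W=W); print(K,W.round(3))
print(ctrl.get_state())
E
```

```text
pics
[[531.88432122   0.         312.1251295 ]
 [  0.         531.88432122 236.22291442]
 [  0.           0.           1.        ]] [[ 0.015 -0.996  0.086  0.426]
 [-1.    -0.015  0.008  0.045]
 [-0.006 -0.086 -0.996  1.35 ]
 [ 0.     0.     0.     1.   ]]
[[484.67967472   0.         312.60466637]
 [  0.         484.67967472 240.48714602]
 [  0.           0.           1.        ]] [[ 0.847  0.306 -0.435  0.984]
 [ 0.532 -0.457  0.713 -0.708]
 [ 0.02  -0.835 -0.55   0.652]
 [ 0.     0.     0.     1.   ]]
{'time': 0.1, 'qpos': array([-1.28901026e+00,  2.87108701e-01,  1.57804155e+00,  1.73354765e-05,
        1.27858692e+00, -1.49980700e-01]), 'dq': array([ 0.00010164, -0.00122348, -0.00501238,  0.00219766,  0.00091881,
        0.00023519]), 'joint_efforts': array([ 2.78696152e-04, -4.07296586e+01, -2.93700135e+01, -1.00579564e-04,
        3.43317974e-03,  3.34314443e-07]), 'eef_pos': array([ 0.28234676, -0.61245692,  0.23005848]), 'tcp_rot': array([ 9.76787520e-01,  2.14207820e-01, -6.23338595e-05, -1.07047580e-03]), 'contact_force': array([0.24119691, 0.19999165, 0.03547759]), 'wrist_torque': array([ 0.05343768, -0.01758153, -0.03534443]), 'opening': 1.0030757942591875}
```

View pics/top1.png

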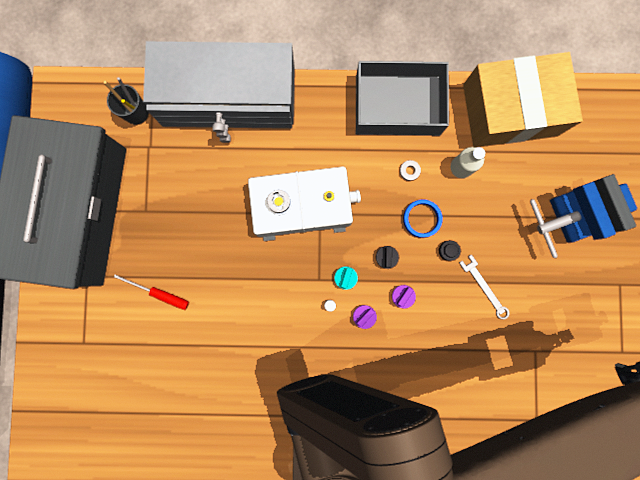

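View pics/scene1.png

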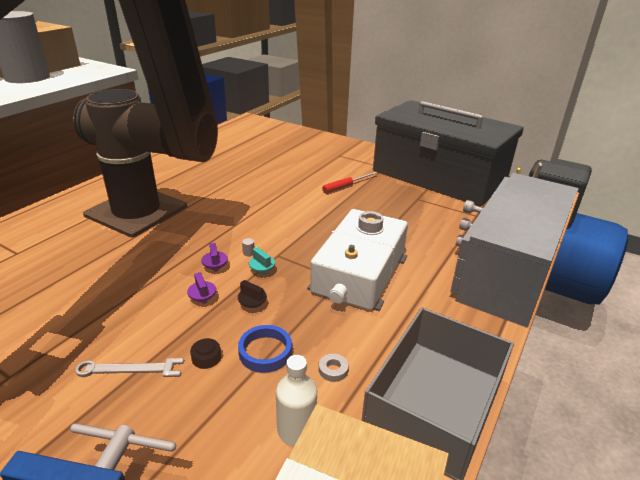

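The cap candidates in the top view are black with a bar (387,257), black round (449,251), turquoise (346,278) and purple (364,317) and (403,296). By the description I choose (387,257). The neck is at (278,202), the plug at (329,196) and the hose at (355,197). Next I check both in one crop and compute positions.

```bash
python3 - <<'E'
from h import *
i=cv2.imread('pics/top1.png')
a=cv2.resize(i[232:282,362:412],(400,400),interpolation=cv2.INTER_CUBIC);b=cv2.resize(i[177:227,253:303],(400,400),interpolation=cv2.INTER_CUBIC)
cv2.imwrite('pics/crop1.png',np.hstack([a,b]))
d=np.load('top.npz');K,W=d['K'],d['W']
for n,uv,z in[('cap',(387,257),.03),('neck',(278,202),.118),('plug',(329,196),.114),('turq',(346,278),.03),('screw',(449,251),.03),('tape',(422,218),.012)]: print(n,p2w(K,W,uv,z).round(4))
E
```

```text
cap [ 0.4906 -0.1311  0.03  ]
neck [0.6111 0.1356 0.118 ]
plug [0.6277 0.0165 0.114 ]
turq [ 0.4372 -0.03    0.03  ]
screw [ 0.5078 -0.2847  0.03  ]
tape [ 0.5915 -0.2216  0.012 ]
```

View pics/crop1.png

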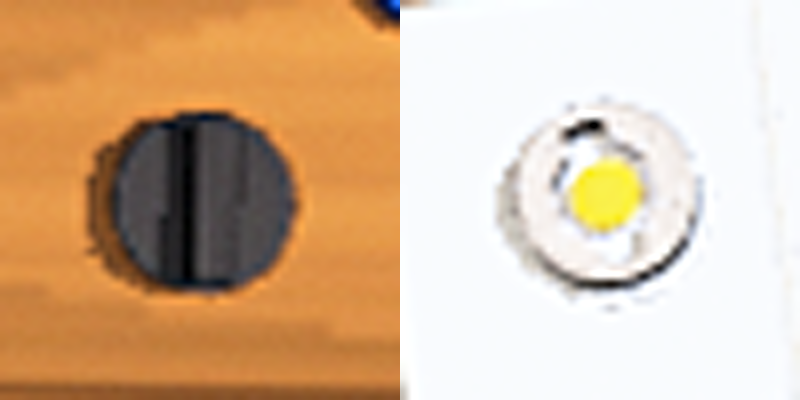

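The crop confirms a black cap with a grip bar running along image rows, roughly world x, centred near (387.6,257.4). The neck centre is near (278.5,201), with a dark slot at about crop (185,130). The neck–plug distance of 120 mm matches the description.

```bash
python3 - <<'E'
from h import *
d=eyes.read_camera('wrist'); print(np.array(d['hand_eye']).round(4), d['mtx'])
E
```

```text
[[-3.000e-04 -9.582e-01 -2.862e-01  7.270e-02]
 [ 1.000e+00 -1.000e-04 -9.000e-04 -1.000e-04]
 [ 8.000e-04 -2.862e-01  9.582e-01 -1.429e-01]
 [ 0.000e+00  0.000e+00  0.000e+00  1.000e+00]] [[402.36174066   0.         312.03350924]
 [  0.         402.36174066 235.5694276 ]
 [  0.           0.           1.        ]]
```

Request:
send_rows:
  translation:
    - [0.97,-0.86,0]
    - [0.97,-0.86,0]
    - [0.97,-0.86,0]
    - [0.97,-0.86,0]
    - [0.97,-0.86,0]
  rotation:
    - [0,0,0]
    - [0,0,0]
    - [0,0,0]
    - [0,0,0]
    - [0,0,0]
  grip: [85,85,85,85,85]

```text
time: 0.78
eef_pos: [0.361, -0.4336, 0.2309]
tcp_rot: [0.977, 0.214, -0.0, -0.0]
contact_force: [-0.3, -0.5, 0.1]
opening: 0.999
```

Request:
send_rows:
  translation:
    - [0.97,-0.86,0]
    - [0.97,-0.86,0]
    - [0.97,-0.86,0]
    - [0.97,-0.86,0]
    - [0.97,-0.86,0]
  rotation:
    - [0,0,0]
    - [0,0,0]
    - [0,0,0]
    - [0,0,0]
    - [0,0,0]
  grip: [85,85,85,85,85]

```text
time: 1.4
eef_pos: [0.439, -0.2555, 0.2311]
tcp_rot: [0.977, 0.214, -0.0, -0.0]
contact_force: [0.4, 0.3, -0.0]
opening: 0.999
```

Request:
send_rows:
  translation:
    - [0.97,-0.86,0]
    - [0.97,-0.86,0]
    - [0.97,-0.86,0]
    - [0.97,-0.86,0]
    - [0.97,-0.86,0]
  rotation:
    - [0,0,0]
    - [0,0,0]
    - [0,0,0]
    - [0,0,0]
    - [0,0,0]
  grip: [85,85,85,85,85]

```text
time: 2.02
eef_pos: [0.5172, -0.0775, 0.2311]
tcp_rot: [0.977, 0.214, -0.0, -0.0]
contact_force: [0.2, -0.3, 0.1]
opening: 0.997
```

Request:
send_rows:
  translation:
    - [0.97,-0.86,0]
    - [0.97,-0.86,0]
    - [0.97,-0.86,0]
    - [0.97,-0.86,0]
    - [0.97,-0.86,0]
  rotation:
    - [0,0,0]
    - [0,0,0]
    - [0,0,0]
    - [0,0,0]
    - [0,0,0]
  grip: [85,85,85,85,85]

```text
time: 2.65
eef_pos: [0.5953, 0.1004, 0.2309]
tcp_rot: [0.977, 0.214, -0.0, -0.0]
contact_force: [-0.1, -0.6, -0.7]
opening: 0.993
```

Request:
send_rows:
  translation:
    - [0.97,-0.86,0]
    - [0,0,0]
  rotation:
    - [0,0,0]
    - [0,0,0]
  grip: [85,85]

```text
time: 2.9
eef_pos: [0.6109, 0.1369, 0.2307]
tcp_rot: [0.976, 0.216, -0.0, -0.0]
contact_force: [-0.5, -0.5, -0.5]
opening: 0.994
```

```bash
python3 - <<'E'
from h import *
i,K,W=shot('wrist','w1.png'); np.savez('w1.npz',K=K,W=W)
s=ctrl.get_state(); print(s['eef_pos'],s['tcp_rot'],s['qpos'],s['time'],s['contact_force'],w2p(K,W,[.611,.1356,.118]))
E
```

```text
[0.61055388 0.13559955 0.23061694] [ 9.76569259e-01  2.15202302e-01 -6.67441725e-04  7.53369935e-05] [ 5.66545772e-02  1.80106323e-01  1.70431711e+00 -3.80127804e-04
  1.25846298e+00  1.19376988e+00] 2.95 [-0.14111329  0.70729916 -0.45560908] [314.51474524 230.8226686 ]
```

View pics/w1.png

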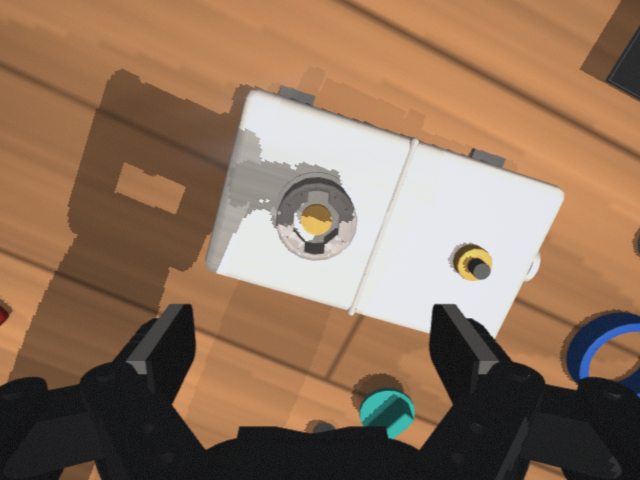

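The wrist view shows the neck rim around (316,217), about 14 px off prediction, so I need a closer crop. The plug is at (478,266) and the turquoise look-alike at (387,412).

```bash
python3 - <<'E'
from h import *
i=cv2.imread('pics/w1.png'); c=cv2.resize(i[162:272,261:371],(600,600),interpolation=cv2.INTER_CUBIC)
d=np.load('w1.npz');K,W=d['K'],d['W']
f=lambda x: np.clip(255*(c/255.)**.6,0,255).astype(np.uint8)
c=f(c); cv2.imwrite('pics/c2.png',c)
for uv in[(316,215),(479,267)]: print(p2w(K,W,uv,.118),p2w(K,W,uv,.114))
E
```

```text
[0.62114555 0.13926241 0.118     ] [0.62027285 0.1388186  0.114     ]
[0.6348878  0.02364261 0.118     ] [0.63423027 0.02138849 0.114     ]
```

View pics/c2.png

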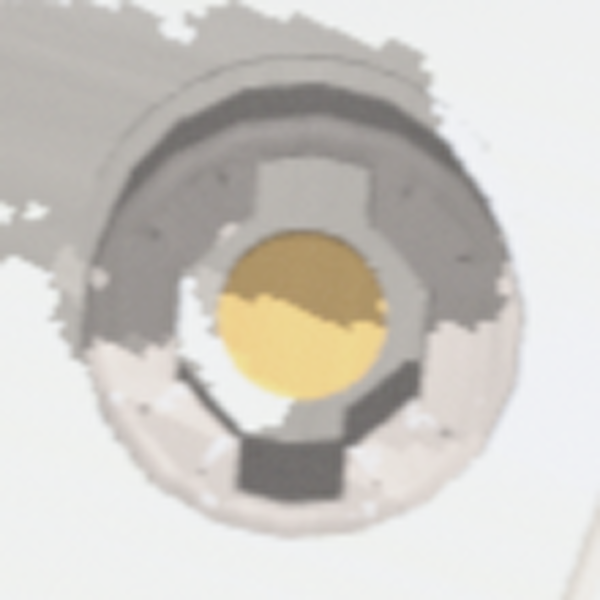

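The crop shows the rim ellipse centred near crop (306,327), ring slot top end centre near (314,160) and bottom end centre near (292,498).

```bash
python3 - <<'E'
from h import *
d=np.load('w1.npz');K,W=d['K'],d['W']
q=lambda a:p2w(K,W,(261+a[0]/5.4545,162+a[1]/5.4545),.118)
for n,a in dict(left=(90,320),right=(522,320),top=(306,120),bot=(306,535)).items(): print(n,q(a).round(4))
c1=(q((90,320))+q((522,320)))/2;c2=(q((306,120))+q((306,535)))/2;c=(q((314,160))+q((292,498)))/2
print(c1,c2,c)
v=q((314,160))-q((292,498));print(np.linalg.norm(v),np.arctan2(v[1],v[0]))
# top cam: fit neck + cap using blob
i=cv2.imread('pics/top1.png');t=np.load('top.npz')
g=i[225:290,360:415].max(2);m=(g<95).astype(np.uint8)
n,l,s,cc=cv2.connectedComponentsWithStats(m);k=1+np.argmax(s[1:,4]);print(s[k],cc[k]+[360,225])
for uv,z in [((278.5,201),.118),(cc[k]+[360,225],.0255),(cc[k]+[360,225],.0515)]: print(p2w(t['K'],t['W'],uv,z))
print(p2w(t['K'],t['W'],(329,196),.114), p2w(K,W,(473,263),.1), p2w(K,W,(479,267),.114))
E
```

```text
left [0.607  0.1605 0.118 ]
right [0.6289 0.1135 0.118 ]
top [0.6399 0.1472 0.118 ]
bot [0.5931 0.1253 0.118 ]
[0.61798835 0.13699337 0.118     ] [0.6164911  0.13628763 0.118     ] [0.61637759 0.13666668 0.118     ]
0.04213686290775542 0.3749928513259942
[ 15  21  24  22 413] [386.36077482 256.61985472]
[0.61351233 0.1344768  0.118     ]
[ 0.49175601 -0.13015025  0.0255    ]
[ 0.49046202 -0.1267113   0.0515    ]
[0.62765144 0.0164775  0.114     ] [0.63275085 0.01907204 0.1       ] [0.63423027 0.02138849 0.114     ]
```

Request:
send_rows:
  translation:
    - [0,0,0]
    - [0,0,0]
    - [0,0,0]
    - [0,0,0]
    - [0,0,0]
  rotation:
    - [0,0,-1]
    - [0,0,-1]
    - [0,0,-1]
    - [0,0,-1]
    - [0,0,-1]
  grip: [60,60,60,60,60]

```text
time: 3.58
eef_pos: [0.6103, 0.1334, 0.2311]
tcp_rot: [0.907, 0.421, -0.0, 0.0]
contact_force: [0.2, -0.9, 0.7]
opening: 0.705
```

Request:
send_rows:
  translation:
    - [0,0,0]
    - [0,0,0]
    - [0,0,0]
    - [0,0,0]
    - [0,0,0]
  rotation:
    - [0,0,-1]
    - [0,0,-1]
    - [0,0,-1]
    - [0,0,-1]
    - [0,0,-1]
  grip: [60,60,60,60,60]

```text
time: 4.2
eef_pos: [0.6103, 0.1334, 0.2311]
tcp_rot: [0.794, 0.608, -0.0, -0.0]
contact_force: [0.1, 0.6, 0.3]
opening: 0.7
```

Request:
send_rows:
  translation:
    - [0,0,0]
    - [0,0,0]
    - [0,0,0]
    - [0,0,0]
    - [0,0,0]
  rotation:
    - [0,0,-1]
    - [0,0,-1]
    - [0,0,-1]
    - [0,0,-1]
    - [0,0,-1]
  grip: [60,60,60,60,60]

```text
time: 4.82
eef_pos: [0.6103, 0.1334, 0.2311]
tcp_rot: [0.644, 0.765, -0.0, -0.0]
contact_force: [0.2, 0.6, -0.2]
opening: 0.702
```

Request:
send_rows:
  translation:
    - [0,0,0]
    - [0,0,0]
    - [0,0,0]
    - [0,0,0]
    - [0,0,0]
  rotation:
    - [0,0,-1]
    - [0,0,-1]
    - [0,0,-1]
    - [0,0,-1]
    - [0,0,-1]
  grip: [60,60,60,60,60]

```text
time: 5.45
eef_pos: [0.6103, 0.1334, 0.2311]
tcp_rot: [0.463, 0.886, -0.0, -0.0]
contact_force: [-0.6, -0.0, -0.1]
opening: 0.706
```

Request:
send_rows:
  translation:
    - [0,0,0]
    - [0,0,0]
    - [0,0,0]
    - [0,0,0]
    - [0,0,0]
  rotation:
    - [0,0,-1]
    - [0,0,-1]
    - [0,0,-1]
    - [0,0,-1]
    - [0,0,-1]
  grip: [60,60,60,60,60]

```text
time: 6.08
eef_pos: [0.6103, 0.1334, 0.2311]
tcp_rot: [0.26, 0.966, -0.0, -0.0]
contact_force: [0.4, -0.6, 0.6]
opening: 0.707
```

Request:
send_rows:
  translation:
    - [0,0,0]
    - [0,0,0]
    - [0,0,0]
    - [0,0,0]
    - [0,0,0]
  rotation:
    - [0,0,-1]
    - [0,0,-1]
    - [0,0,-1]
    - [0,0,-1]
    - [0,0,-1]
  grip: [60,60,60,60,60]

```text
time: 6.7
eef_pos: [0.6103, 0.1334, 0.2311]
tcp_rot: [0.045, 0.999, -0.0, -0.0]
contact_force: [-0.6, 0.1, -0.0]
opening: 0.703
```

Request:
send_rows:
  translation:
    - [0,0,0]
    - [0.45,-0.98,0]
    - [0.45,-0.98,0]
    - [0.45,-0.98,0]
    - [0.45,-0.98,0]
  rotation:
    - [0,0,-1]
    - [0,0,0]
    - [0,0,0]
    - [0,0,0]
    - [0,0,0]
  grip: [60,60,60,60,60]

```text
time: 7.32
eef_pos: [0.555, 0.0155, 0.2312]
tcp_rot: [0.003, 1.0, -0.0, -0.0]
contact_force: [0.4, 0.0, -0.3]
opening: 0.705
```

Request:
send_rows:
  translation:
    - [0.45,-0.98,0.5]
    - [0.45,-0.98,0.5]
    - [0.45,-0.98,0.5]
    - [0.45,-0.98,0.6]
    - [0.45,-0.98,0.6]
  rotation:
    - [0,0,0]
    - [0,0,0]
    - [0,0,0]
    - [0,0,0]
    - [0,0,0]
  grip: [60,60,60,60,60]

```text
time: 7.95
eef_pos: [0.4867, -0.1309, 0.1498]
tcp_rot: [0.003, 1.0, -0.0, -0.0]
contact_force: [0.5, 0.7, 0.8]
opening: 0.705
```

Request:
send_rows:
  translation:
    - [0,0,0]
    - [0,0,0]
  rotation:
    - [0,0,0]
    - [0,0,0]
  grip: [60,60]

```text
time: 8.2
eef_pos: [0.4881, -0.1295, 0.1508]
tcp_rot: [0.003, 1.0, -0.0, 0.0]
contact_force: [0.6, -1.1, -0.4]
opening: 0.706
```

```bash
python3 - <<'E'
from h import *
i,K,W=shot('wrist','w2.png'); np.savez('w2.npz',K=K,W=W)
s=ctrl.get_state(); print(s['eef_pos'],s['tcp_rot'],s['qpos'],s['time'],s['opening'],w2p(K,W,[.491,-.129,.05]))
E
```

```text
[ 0.4884783  -0.12925221  0.15116382] [ 2.36844192e-03  9.99996945e-01 -2.10465387e-04  6.75575334e-04] [-4.59823005e-01 -7.75544710e-03  2.05891793e+00  2.47248627e-04
  1.08903205e+00 -2.02599685e+00] 8.25 0.702974494591923 [312.51586373 240.43277813]
```

View pics/w2.png

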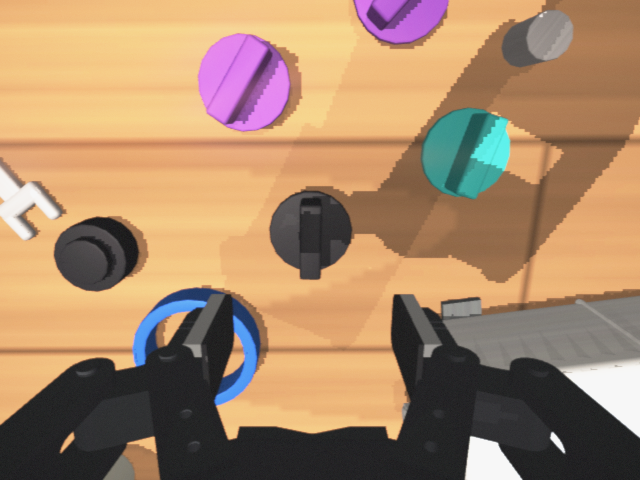

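The wrist view shows the black cap's flange centred at about (311,231), the bar spanning x 300–321 with its end at y≈279. The purple and turquoise caps, the round black cap at (95,253) and the tape at (200,345) stand clear of it.

```bash
python3 - <<'E'
from h import *
d=np.load('w2.npz');K,W=d['K'],d['W']
print('flange',p2w(K,W,(311,231),.0255), [p2w(K,W,u,.0255).round(4) for u in[(270,231),(352,231),(311,190),(311,271)]])
print('bar',[p2w(K,W,u,.0515).round(4) for u in[(300,270),(321,270),(310.5,279)]])
i=cv2.imread('pics/w2.png'); cv2.imwrite('pics/c3.png',cv2.resize(i[180:290,256:366],(600,600),interpolation=cv2.INTER_CUBIC))
E
```

```text
flange [ 0.49179826 -0.13000987  0.0255    ] [array([ 0.4916, -0.1584,  0.0255]), array([ 0.492 , -0.1016,  0.0255]), array([ 0.4631, -0.1298,  0.0255]), array([ 0.5215, -0.1302,  0.0255])]
bar [array([ 0.5104, -0.1372,  0.0515]), array([ 0.5105, -0.1236,  0.0515]), array([ 0.5168, -0.1305,  0.0515])]
```

View pics/c3.png

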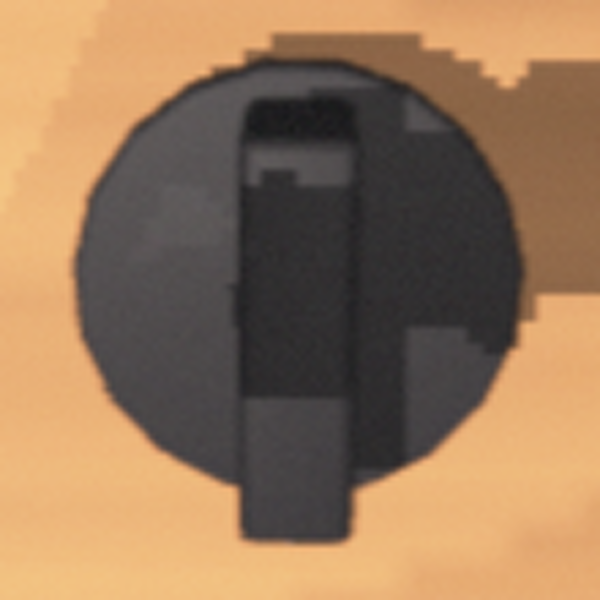

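Request:
send_rows:
  translation:
    - [-0.11,-0.03,0.7]
    - [0,0,0.9]
    - [0,0,0.9]
    - [0,0,0.8]
    - [0,0,0.5]
  rotation:
    - [0,0,0]
    - [0,0,0]
    - [0,0,0]
    - [0,0,0]
    - [0,0,0]
  grip: [45,45,45,45,45]

```text
time: 8.88
eef_pos: [0.4917, -0.1294, 0.0358]
tcp_rot: [0.002, 1.0, 0.0, -0.0]
contact_force: [-0.1, -0.3, -0.1]
opening: 0.527
```

Request:
send_rows:
  translation:
    - [0,0,0.25]
    - [0,0,0]
    - [0,0,0]
  rotation:
    - [0,0,0]
    - [0,0,0]
    - [0,0,0]
  grip: [45,45,45]

```text
time: 9.25
eef_pos: [0.4922, -0.1305, 0.0298]
tcp_rot: [0.002, 1.0, -0.0, 0.001]
contact_force: [-0.1, -0.6, 0.4]
opening: 0.528
```

Request:
send_rows:
  translation:
    - [0,0,0]
    - [0,0,0]
    - [0,0,0]
    - [0,0,0]
    - [0,0,0]
  rotation:
    - [0,0,0]
    - [0,0,0]
    - [0,0,0]
    - [0,0,0]
    - [0,0,0]
  grip: [5,5,5,5,5]
  squeeze: 60

```text
time: 9.88
eef_pos: [0.4919, -0.1305, 0.0295]
tcp_rot: [0.002, 1.0, -0.0, 0.001]
contact_force: [-1.0, 0.1, 5.2]
opening: 0.151
```

Request:
send_rows:
  translation:
    - [0,0,0]
    - [0,0,0]
    - [0,0,0]
  rotation:
    - [0,0,0]
    - [0,0,0]
    - [0,0,0]
  grip: [5,5,5]

```text
time: 10.25
eef_pos: [0.492, -0.1305, 0.0295]
tcp_rot: [0.002, 1.0, -0.0, 0.001]
contact_force: [-0.2, -0.1, 6.0]
opening: 0.145
```

Request:
send_rows:
  translation:
    - [0,0,-0.5]
    - [0,0,-1]
    - [0,0,-1]
    - [0,0,-1]
    - [0,0,-1]
  rotation:
    - [0,0,0]
    - [0,0,0]
    - [0,0,0]
    - [0,0,0]
    - [0,0,0]
  grip: [5,5,5,5,5]

```text
time: 10.88
eef_pos: [0.4907, -0.1298, 0.1647]
tcp_rot: [0.002, 1.0, 0.0, -0.0]
contact_force: [0.6, 0.5, -0.6]
opening: 0.148
```

Request:
send_rows:
  translation:
    - [-0.46,0.99,-0.5]
    - [-0.46,0.99,0]
    - [-0.46,0.99,0]
    - [-0.46,0.99,0]
    - [-0.46,0.99,0]
  rotation:
    - [0,0,0]
    - [0,0,0]
    - [0,0,0]
    - [0,0,0]
    - [0,0,0]
  grip: [5,5,5,5,5]

```text
time: 11.5
eef_pos: [0.5608, 0.0192, 0.1787]
tcp_rot: [0.002, 1.0, 0.0, -0.001]
contact_force: [0.6, 0.2, 0.5]
opening: 0.148
```

Request:
send_rows:
  translation:
    - [-0.46,0.99,0]
    - [-0.46,0.99,0]
    - [-0.46,0.99,0]
    - [-0.46,0.99,0]
    - [0,0,0]
  rotation:
    - [0,0,0]
    - [0,0,0]
    - [0,0,0]
    - [0,0,0]
    - [0,0,0]
  grip: [5,5,5,5,5]

```text
time: 12.12
eef_pos: [0.6166, 0.1383, 0.1785]
tcp_rot: [0.001, 1.0, 0.0, -0.001]
contact_force: [-0.8, -0.3, -0.4]
opening: 0.149
```

Request:
send_rows:
  translation:
    - [0,0,0]
    - [0,0,0]
    - [0,0,0]
    - [0,0,0]
    - [0,0,0]
  rotation:
    - [0,0,-0.87]
    - [0,0,-0.87]
    - [0,0,-0.87]
    - [0,0,-0.87]
    - [0,0,-0.87]
  grip: [5,5,5,5,5]

```text
time: 12.75
eef_pos: [0.6159, 0.1355, 0.1786]
tcp_rot: [-0.187, 0.982, -0.0, -0.001]
contact_force: [-0.6, 0.4, 0.1]
opening: 0.152
```

Request:
send_rows:
  translation:
    - [0,0,0]
    - [0,0,0]
  rotation:
    - [0,0,0]
    - [0,0,0]
  grip: [5,5]

```text
time: 13.0
eef_pos: [0.6164, 0.1361, 0.1787]
tcp_rot: [-0.186, 0.983, -0.0, -0.0]
contact_force: [-0.0, -0.2, -1.2]
opening: 0.149
```

```bash
python3 - <<'E'
from h import *
s=ctrl.get_state(); i,K,W=shot('wrist','w3.png'); np.savez('w3.npz',K=K,W=W)
j,_,_=shot('scene','s3.png')
print(s['eef_pos'],s['tcp_rot'],s['qpos'],s['time'],s['opening'],s['contact_force'],w2p(K,W,[.6162,.1365,.118]))
a=cv2.resize(i,(533,400)); b=cv2.resize(j[130:310,300:420],(267,400),interpolation=cv2.INTER_CUBIC); cv2.imwrite('pics/v3.png',np.hstack([a,b]))
E
```

```text
[0.61641105 0.13605102 0.17873548] [-1.85665437e-01  9.82612972e-01 -3.48924078e-05 -3.02715049e-04] [ 5.67600423e-02  2.37914682e-01  1.73455784e+00 -1.60403838e-04
  1.16971141e+00 -1.88747170e+00] 13.0 0.1487670170254578 [-0.0240196  -0.16085286 -1.17644183] [312.43978036 257.42461662]
```

View pics/v3.png

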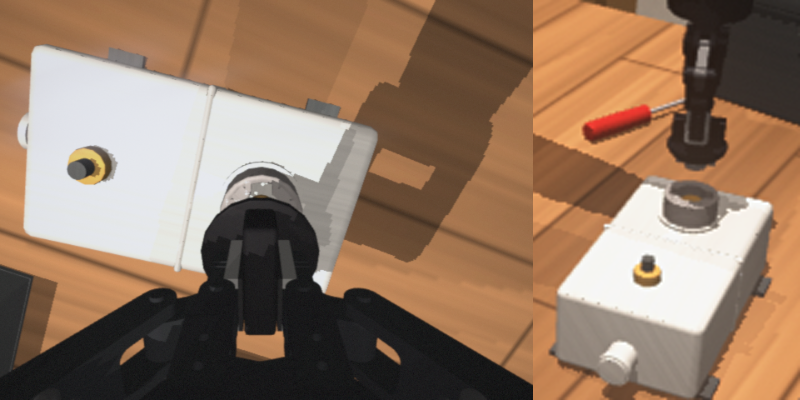

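The cap is held straight and hangs above the neck mouth, lined up with it laterally. I'll go down in small steps.

Request:
send_rows:
  translation:
    - [0,0,0.4]
    - [0,0,0.4]
    - [0,0,0.15]
    - [0,0,0]
    - [0,0,0]
  rotation:
    - [0,0,0]
    - [0,0,0]
    - [0,0,0]
    - [0,0,0]
    - [0,0,0]
  grip: [5,5,5,5,5]

```text
time: 13.72
eef_pos: [0.6171, 0.1366, 0.1507]
tcp_rot: [-0.186, 0.982, -0.0, 0.0]
contact_force: [-0.5, 0.0, -0.9]
opening: 0.149
```

Request:
send_rows:
  translation:
    - [0,0,0.06]
    - [0,0,0.06]
    - [0,0,0]
  rotation:
    - [0,0,0]
    - [0,0,0]
    - [0,0,0]
  grip: [5,5,5]

```text
time: 14.1
eef_pos: [0.6167, 0.1366, 0.1465]
tcp_rot: [-0.186, 0.982, 0.0, -0.0]
contact_force: [0.6, -0.3, -0.7]
opening: 0.149
```

Request:
send_rows:
  translation:
    - [0,0,0.04]
    - [0,0,0.04]
    - [0,0,0]
  rotation:
    - [0,0,0]
    - [0,0,0]
    - [0,0,0]
  grip: [5,5,5]

```text
time: 14.48
eef_pos: [0.6167, 0.1366, 0.1441]
tcp_rot: [-0.186, 0.982, 0.0, -0.0]
contact_force: [0.1, 0.2, -1.5]
opening: 0.152
```

Request:
send_rows:
  translation:
    - [0,0,0.03]
    - [0,0,0.03]
    - [0,0,0]
  rotation:
    - [0,0,0]
    - [0,0,0]
    - [0,0,0]
  grip: [5,5,5]

```text
time: 14.85
eef_pos: [0.6167, 0.1366, 0.1424]
tcp_rot: [-0.186, 0.982, 0.0, -0.0]
contact_force: [-0.2, 0.2, -1.4]
opening: 0.149
```

Request:
send_rows:
  translation:
    - [0,0,0.04]
    - [0,0,0.04]
    - [0,0,0]
  rotation:
    - [0,0,0]
    - [0,0,0]
    - [0,0,0]
  grip: [5,5,5]

```text
time: 15.22
eef_pos: [0.6167, 0.1366, 0.1399]
tcp_rot: [-0.186, 0.982, 0.0, -0.0]
contact_force: [-0.6, 0.5, -0.7]
opening: 0.151
```

Now it is 3.5 mm below the landing height with no resistance, so the lugs are in the slots. I'll push on against the spring.

Request:
send_rows:
  translation:
    - [0,0,0.04]
    - [0,0,0.04]
    - [0,0,0.04]
    - [0,0,0]
  rotation:
    - [0,0,0]
    - [0,0,0]
    - [0,0,0]
    - [0,0,0]
  grip: [5,5,5,5]

```text
time: 15.72
eef_pos: [0.6169, 0.1366, 0.1371]
tcp_rot: [-0.186, 0.982, -0.0, 0.0]
contact_force: [-1.9, -0.2, 3.9]
opening: 0.154
```

Request:
send_rows:
  translation:
    - [0,0,0.04]
    - [0,0,0.04]
    - [0,0,0.03]
    - [0,0,0]
  rotation:
    - [0,0,0]
    - [0,0,0]
    - [0,0,0]
    - [0,0,0]
  grip: [5,5,5,5]

```text
time: 16.23
eef_pos: [0.617, 0.1366, 0.1338]
tcp_rot: [-0.186, 0.982, -0.0, 0.0]
contact_force: [-1.9, 0.3, 6.8]
opening: 0.153
```

Request:
send_rows:
  translation:
    - [0,0,0.04]
    - [0,0,0.04]
    - [0,0,0.04]
    - [0,0,0]
  rotation:
    - [0,0,0]
    - [0,0,0]
    - [0,0,0]
    - [0,0,0]
  grip: [5,5,5,5]

```text
time: 16.73
eef_pos: [0.617, 0.1366, 0.1308]
tcp_rot: [-0.186, 0.982, -0.0, 0.0]
contact_force: [-3.1, 0.5, 8.2]
opening: 0.151
```

Request:
send_rows:
  translation:
    - [0,0,0.025]
    - [0,0,0]
    - [0,0,0]
  rotation:
    - [0,0,0]
    - [0,0,0]
    - [0,0,0]
  grip: [5,5,5]

```text
time: 17.1
eef_pos: [0.617, 0.1366, 0.1302]
tcp_rot: [-0.186, 0.982, -0.0, 0.0]
contact_force: [-3.6, -0.7, 9.2]
opening: 0.149
```

Request:
send_rows:
  translation:
    - [0.03,0.01,0.02]
    - [0,0,0]
    - [0,0,0]
  rotation:
    - [0,0,0]
    - [0,0,0]
    - [0,0,0]
  grip: [5,5,5]

```text
time: 17.48
eef_pos: [0.6169, 0.1366, 0.1302]
tcp_rot: [-0.186, 0.982, -0.0, 0.001]
contact_force: [-1.7, 0.2, 8.8]
opening: 0.146
```

Request:
send_rows:
  translation:
    - [0,0,0]
    - [0,0,0]
    - [0,0,0]
  rotation:
    - [0,0,0.6]
    - [0,0,0.6]
    - [0,0,0.6]
  grip: [5,5,5]

```text
time: 17.85
eef_pos: [0.6174, 0.1366, 0.1303]
tcp_rot: [-0.108, 0.994, -0.0, 0.002]
contact_force: [-1.7, -0.5, 9.1]
opening: 0.154
```

```bash
python3 - <<'E'
from h import *
s=ctrl.get_state(); print(s['eef_pos'],s['tcp_rot'],s['contact_force'],s['wrist_torque'])
E
```

```text
[0.6173982  0.136582   0.13034469] [-1.08007087e-01  9.94147863e-01 -1.58938344e-04  2.11417997e-03] [-1.6984125  -0.53720848  9.08847119] [0.02832294 0.33303804 0.05438247]
```

Request:
send_rows:
  translation:
    - [0,0,0.02]
    - [0,0,0]
    - [0,0,0]
  rotation:
    - [0,0,0]
    - [0,0,0.5]
    - [0,0,0.5]
  grip: [5,5,5]

```text
time: 18.23
eef_pos: [0.6176, 0.1366, 0.1299]
tcp_rot: [-0.065, 0.998, -0.0, 0.002]
contact_force: [-0.8, -0.5, 8.2]
opening: 0.151
```

```bash
python3 - <<'E'
from h import *
s=ctrl.get_state(); print(s['eef_pos'],s['tcp_rot'],s['contact_force'],s['wrist_torque'])
E
```

```text
[0.61760827 0.13656818 0.12992419] [-6.46752720e-02  9.97903516e-01 -6.08721030e-05  2.38301208e-03] [-0.76071167 -0.54919168  8.17966384] [-0.04122012  0.21919766  0.07236462]
```

Request:
send_rows:
  translation:
    - [0,0,0]
    - [0,0,0]
    - [0,0,0]
    - [0,0,0]
    - [0,0,0]
  rotation:
    - [0,0,0.6]
    - [0,0,0.6]
    - [0,0,0.6]
    - [0,0,0.6]
    - [0,0,0.6]
  grip: [5,5,5,5,5]

```text
time: 18.85
eef_pos: [0.6177, 0.1368, 0.13]
tcp_rot: [0.066, 0.998, 0.0, 0.003]
contact_force: [-0.9, 0.2, 9.1]
opening: 0.148
```

```bash
python3 - <<'E'
from h import *
s=ctrl.get_state(); print(s['eef_pos'],s['tcp_rot'],s['contact_force'],s['wrist_torque'])
E
```

```text
[0.61767149 0.13678596 0.12996648] [6.62924461e-02 9.97796951e-01 4.78579680e-04 2.51536693e-03] [-0.89235597  0.17873754  9.13968003] [0.11919128 0.22846365 0.11319696]
```

Request:
send_rows:
  translation:
    - [0,0,0]
    - [0,0,0]
    - [0,0,0]
    - [0,0,0]
    - [0,0,0]
  rotation:
    - [0,0,0.7]
    - [0,0,0.7]
    - [0,0,0.7]
    - [0,0,0.7]
    - [0,0,0.7]
  grip: [5,5,5,5,5]

```text
time: 19.48
eef_pos: [0.6178, 0.1369, 0.13]
tcp_rot: [0.217, 0.976, 0.001, 0.003]
contact_force: [-1.7, 1.1, 8.1]
opening: 0.152
```

Request:
send_rows:
  translation:
    - [0,0,0]
    - [0,0,0]
    - [0,0,0]
    - [0,0,0]
    - [0,0,0]
  rotation:
    - [0,0,0.7]
    - [0,0,0.7]
    - [0,0,0.7]
    - [0,0,0.7]
    - [0,0,0.7]
  grip: [5,5,5,5,5]

```text
time: 20.1
eef_pos: [0.618, 0.1367, 0.1301]
tcp_rot: [0.363, 0.932, 0.001, 0.003]
contact_force: [-0.2, -0.0, 8.6]
opening: 0.145
```

```bash
python3 - <<'E'
from h import *
s=ctrl.get_state(); i,K,W=shot('wrist','w4.png');print(s['eef_pos'],s['tcp_rot'],s['contact_force'],s['wrist_torque'])
e=lambda q:2*np.arctan2(q[1],q[0])
print('turned',e([-.186,.9825])-e(s['tcp_rot']))
cv2.imwrite('pics/v4.png',i[160:440,150:480])
E
```

```text
[0.61801382 0.13671626 0.13014692] [0.36342218 0.93161954 0.0013485  0.0027455 ] [-0.19391362 -0.01406636  8.6496728 ] [0.07245525 0.10298969 0.0597267 ]
turned 1.1180784521033331
```

View pics/v4.png

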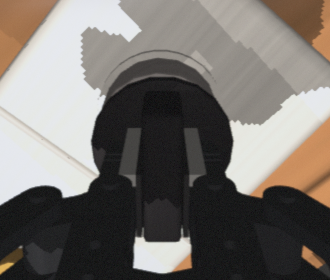

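The bar is still square between the fingers, turned 1.12 rad, with low torque. I'll continue gently.

Request:
send_rows:
  translation:
    - [0,0,0]
    - [0,0,0]
    - [0,0,0]
    - [0,0,0]
    - [0,0,0]
  rotation:
    - [0,0,0.9]
    - [0,0,0.9]
    - [0,0,0.9]
    - [0,0,0.9]
    - [0,0,0.7]
  grip: [5,5,5,5,5]

```text
time: 20.78
eef_pos: [0.6182, 0.1367, 0.1302]
tcp_rot: [0.531, 0.847, 0.002, 0.003]
contact_force: [-0.2, -0.2, 8.5]
opening: 0.147
```

Request:
send_rows:
  translation:
    - [0,0,0]
    - [0,0,0]
  rotation:
    - [0,0,0.4]
    - [0,0,0.4]
  grip: [5,5]

```text
time: 21.02
eef_pos: [0.6182, 0.1367, 0.1303]
tcp_rot: [0.56, 0.829, 0.002, 0.003]
contact_force: [-0.1, -0.5, 7.9]
opening: 0.149
```

```bash
cat > st.py <<'E'
from h import *
s=ctrl.get_state();print(s['eef_pos'],s['tcp_rot'],s['contact_force'],s['wrist_torque'],s['time'])
e=lambda q:2*np.arctan2(q[1],q[0])
print('turned',e([-.186,.9825])-e(s['tcp_rot']))
E
python3 st.py
```

```text
[0.61823453 0.13671763 0.13026213] [0.55969287 0.82869327 0.00210009 0.0026345 ] [-0.07974512 -0.4863014   7.92424775] [ 0.08362337  0.06281833 -0.01595407] 21.025
turned 1.5622354976057415
```

Request:
send_rows:
  translation:
    - [0,0,0]
    - [0,0,0]
  rotation:
    - [0,0,0.4]
    - [0,0,0.4]
  grip: [5,5]

```text
time: 21.28
eef_pos: [0.6182, 0.1366, 0.1302]
tcp_rot: [0.588, 0.809, 0.002, 0.003]
contact_force: [-0.5, 0.3, 8.7]
opening: 0.15
```

```bash
python3 st.py
```

```text
[0.6182372  0.13664471 0.13024947] [0.58827503 0.80865392 0.00213452 0.00260073] [-0.51861199  0.31326202  8.68757028] [ 0.0162919   0.07916571 -0.05298945] 21.275
turned 1.6320539197025243
```

Request:
send_rows:
  translation:
    - [0,0,0]
    - [0,0,0]
  rotation:
    - [0,0,0.4]
    - [0,0,0.2]
  grip: [5,5]

```text
time: 21.52
eef_pos: [0.6181, 0.1366, 0.1303]
tcp_rot: [0.609, 0.793, 0.002, 0.002]
contact_force: [-0.7, -1.0, 9.4]
opening: 0.148
```

```bash
python3 st.py
```

```text
[0.61807304 0.13663611 0.13026164] [0.60889985 0.79324112 0.00197373 0.00236758] [-0.65642031 -0.9841034   9.44537359] [0.03163185 0.18247726 0.13092131] 21.525
turned 1.6835507661979705
```

Torque about z rises (−0.05 → +0.13 N m), so this is the stop at about 1.68 rad. I'll ease back a little and let the cap rise.

Request:
send_rows:
  translation:
    - [0,0,0]
    - [0,0,0]
    - [0,0,0]
  rotation:
    - [0,0,-0.5]
    - [0,0,-0.5]
    - [0,0,0]
  grip: [5,5,5]

```text
time: 21.9
eef_pos: [0.6181, 0.1367, 0.1302]
tcp_rot: [0.574, 0.819, 0.002, 0.002]
contact_force: [-0.7, 0.5, 8.2]
opening: 0.149
```

Request:
send_rows:
  translation:
    - [0,0,-0.03]
    - [0,0,-0.03]
    - [0,0,-0.02]
    - [0,0,0]
  rotation:
    - [0,0,0]
    - [0,0,0]
    - [0,0,0]
    - [0,0,0]
  grip: [5,5,5,5]

```text
time: 22.4
eef_pos: [0.6181, 0.1367, 0.1322]
tcp_rot: [0.574, 0.819, 0.002, 0.002]
contact_force: [0.0, 0.2, 6.9]
opening: 0.151
```

```bash
python3 st.py
```

```text
[0.61810898 0.13670781 0.13223545] [0.57366502 0.81908358 0.00209517 0.00247833] [0.03499993 0.23824651 6.86527461] [ 0.11341883 -0.0411607   0.04249223] 22.4
turned 1.5961516945047525
```

Request:
send_rows:
  translation:
    - [0,0,-0.03]
    - [0,0,-0.02]
    - [0,0,0]
  rotation:
    - [0,0,0]
    - [0,0,0]
    - [0,0,0]
  grip: [5,5,5]

```text
time: 22.78
eef_pos: [0.6181, 0.1367, 0.1335]
tcp_rot: [0.574, 0.819, 0.002, 0.002]
contact_force: [-0.1, -0.7, 6.0]
opening: 0.15
```

Request:
send_rows:
  translation:
    - [0,0,-0.02]
    - [0,0,0]
  rotation:
    - [0,0,0]
    - [0,0,0]
  grip: [5,5]

```text
time: 23.02
eef_pos: [0.618, 0.1367, 0.1335]
tcp_rot: [0.574, 0.819, 0.002, 0.002]
contact_force: [4.2, 0.3, 5.1]
opening: 0.151
```

```bash
python3 st.py
```

```text
[0.61796779 0.13667014 0.13353793] [0.57371866 0.81904648 0.00205442 0.00235651] [4.16139577 0.26115468 5.07921995] [ 0.14482613 -0.71276455  0.05824567] 23.025
turned 1.5962821371552134
```

It stopped rising at 14 mm below the rim with force now taken up, which matches the recess top. I'll release and retreat.

Request:
send_rows:
  translation:
    - [0,0,0]
    - [0,0,0]
    - [0,0,0]
    - [0,0,0]
    - [0,0,0]
  rotation:
    - [0,0,0]
    - [0,0,0]
    - [0,0,0]
    - [0,0,0]
    - [0,0,0]
  grip: [20,25,30,40,40]

```text
time: 23.65
eef_pos: [0.6157, 0.1365, 0.132]
tcp_rot: [0.574, 0.819, -0.0, -0.0]
contact_force: [0.7, 0.1, 0.3]
opening: 0.467
```

Request:
send_rows:
  translation:
    - [0,0,-0.3]
    - [0,0,-0.6]
    - [0,0,-0.9]
    - [0,0,-0.9]
    - [0,0,-0.5]
  rotation:
    - [0,0,0]
    - [0,0,0]
    - [0,0,0]
    - [0,0,0]
    - [0,0,0]
  grip: [40,40,40,40,40]

```text
time: 24.28
eef_pos: [0.6169, 0.1366, 0.2319]
tcp_rot: [0.574, 0.819, 0.002, 0.002]
contact_force: [0.1, -0.3, 0.1]
opening: 0.469
```

Request:
send_rows:
  translation:
    - [0,0,0]
    - [0,0,0]
    - [0,0,0]
    - [0,0,0]
  rotation:
    - [0,0,0]
    - [0,0,0]
    - [0,0,0]
    - [0,0,0]
  grip: [40,40,40,40]

```text
time: 24.78
eef_pos: [0.6154, 0.1365, 0.227]
tcp_rot: [0.574, 0.819, -0.001, -0.001]
contact_force: [0.3, 0.7, -0.1]
opening: 0.47
```

```bash
python3 st.py; python3 - <<'E'
from h import *
i,K,W=shot('wrist','w5.png'); j,K2,W2=shot('scene','s5.png')
for z,n in((.1235,'flange bottom lock'),(.1295,'flange top lock'),(.118,'rim')): print(n,w2p(K2,W2,[.617,.1366,z]),w2p(K,W,[.617,.1366,z]))
a=cv2.resize(i,(533,400)); b=cv2.resize(j[190:250,335:405],(267,229),interpolation=cv2.INTER_CUBIC); b=cv2.copyMakeBorder(b,0,171,0,0,cv2.BORDER_CONSTANT); cv2.imwrite('pics/v5.png',np.hstack([a,b]))
E
```

```text
[0.61539643 0.13647907 0.22700321] [ 5.73644799e-01  8.19103602e-01 -5.99060525e-04 -7.58008940e-04] [ 0.3200873   0.69599968 -0.07803036] [-0.01803369  0.01237412  0.05224323] 24.775
turned 1.5960956018444081
flange bottom lock [371.30280096 214.30755868] [315.12168564 235.72109356]
flange top lock [371.54240874 211.91117893] [315.17419189 238.46158169]
rim [371.0844754 216.4910894] [315.07557714 233.31452668]
```

View pics/v5.png

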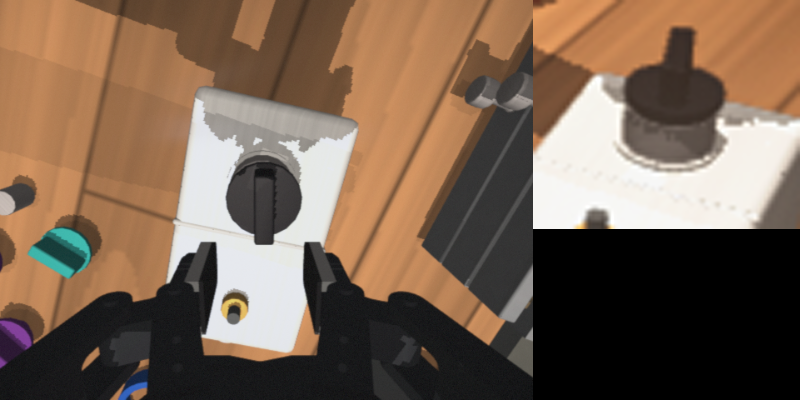

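The released cap stands upright on the neck, with its bar still along the tool's jaw line after turning about 1.6 rad. Its flange sits just above the rim and the gripper is clear. I'm handing in.

```bash
python3 -c "
from plant import ticket
print(ticket.sign_off())"
```

```text
the job is handed in; nothing more can be done
None
```

The black pressure cap is on the tank neck and should be locked, and I handed the job in at about 25 s. `sign_off` gave no verdict, so this rests on my own checks.

**What I did:** I picked the cap up by its bar and lowered it at the slot angle seen in the wrist image (about 0.375 rad). It passed the ring on the first try without landing. I pushed it in to about 17–18 mm below the rim, reading about 9 N. Then I turned it clockwise until the torque rose at about 1.68 rad, eased back to 1.60 rad, let it rise, opened the fingers and lifted clear.

**Checks that agreed:**
- **Rise:** the cap came up about 3.3 mm while the force fell as the spring predicts. It then stopped near 14 mm below the rim, even when I asked for more.
- **Last picture:** the cap is upright and centred on the neck, with the bar at the turned angle. The gripper is clear and reads about 0 N.
- **Force:** I never read more than about 10 N at the wrist.

**Checks that were weak or disagreed:**
- **Locked depth:** it comes from the arm position and the force. The pictures cannot resolve the 3 mm between locked and not locked.
- **Stop:** the torque step (about 0.18 N m) was small, so that contact is likely rather than certain.
- **Neck position:** the top and wrist cameras differed by about 3 mm. I used the wrist camera.
- **Arm give:** under load the tool sat 1–2 mm away from where it stood unloaded.

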